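Open the battery hatch of a kitchen scale with its slot key

ROBOT

A 6-joint arm with a two-finger parallel gripper is mounted at the origin on a cart in front of the work surface, level with it; the furniture and walls round the work are solid. World frame = base frame: x ahead of the robot, y to its left, z up, the work surface at z = 0. Lengths are in m, angles in rad, forces in N, time in s.
With the tool pointing down it reaches from about 0.35 to 0.775 m from the base axis. Payload 7.3 kg.
Tool frame: the origin (TCP) lies midway between the tips of the shut fingers; the grasp point (between the pads) lies 19 mm behind it (robot.tcp_to_grasp is the distance from the TCP to the grasp point, in m); x points along the fingers, z is the direction in which the jaws open and shut, and the axes are right-handed (so a half turn about x gives the same grasp; the last joint's range is limited). The gripper opens to 92 mm and grips with 3 to 60 N. Pads are 19 mm wide; open, the fingers measure 130 mm over their backs; the gripper's body (75 mm by 190 mm) begins 47 mm behind the grasp point.
Start: joints at [-1.357, 0.342, 1.524, -0, 1.275, -0.146], TCP at [0.185, -0.491, 0.227] pointing down, gripper open.
Joint ranges: [-2.53, 2.53], [-0.77, 2.02], [0.04, 2.7], [-1, 4.14], [0.28, 2.66], [-3.11, 3.11]. Speed limits (rad/s): [2.57, 2.57, 3.14, 3.14, 3.14, 3.14].

INTERFACE

Orientations are given as [roll, pitch, yaw] about the fixed x, y, z axes, in that order (R = Rz(yaw) Ry(pitch) Rx(roll)).
In Python, from cell import robot gives the robot as it stands.
- The arm moves only by the tool move_arm, never from a script. Its argument "deltas" is a list of rows, each an object with "dp": the shift along the tool's x, y, z in m, a list of three; "turn": the turn, a rotation vector about the tool's x, y, z in degrees, a list of three. A call has 1 to 10 rows; each row is the pose to reach, as a shift and turn from the pose commanded when the call began, along the tool's axes at that moment; what a row does not reach only later rows make up. A row lasts 1/10 s, in which the tool goes at most 50 mm and 8.59 degrees, less where a joint would pass 70% of its speed; a pose out of reach is approached as far as the arm can. A call with a gripper value outside its range is refused whole. "hand" is the finger opening in m, from 0 to 0.0918, set as the call begins (left out, the last holds). The fingers move at their own pace and stop on an object; "squeeze" is the grip in N (left out, the last holds). Time passes only in rows, so rows that repeat a pose let the fingers close. It gives the time, the measured TCP pose, the force and the opening at its end, in the units of the state.
- robot.observe(): the state, without advancing time (a new reading comes with each control period).
- robot.read_camera(name): name is "scene" or "top" or "wrist"; returns (picture, depth): 384x512x3 uint8, red, green, blue; 384x512 float32, m along the optical axis (not along the pixel's ray), 0 where there is no reading.
- robot.camera_info(name): a dict with "fx", "fy", "cx", "cy" (pixels), "R" (3x3) and "t" (3): a world point X has camera coordinates R X + t. Camera axes: x right, y down, z forward; pixel columns grow to the right and rows downward; lengths in m; the calibration is good to about 2 mm. A picture is of the moment at which its call begins: read the wrist's pose just before it. camera_info takes no time and is no camera call; for the wrist camera it gives the pose at the moment of the call.
- robot.hand_in(): hands the job in, once; it reports no verdict.
The state is a dict: "time": time; "qpos": joint angles; "qvel": joint speeds; "joint_efforts": joint torques, N m; "tool_pos": TCP position; "tool_rot": TCP orientation; "contact_force": force on the tool from outside, world axes, zero at the start; "torque": the same for the moment, N m; "opening": finger opening in m.
Only numpy, scipy, OpenCV 4.12 (cv2) and the standard library are available. Lean on these libraries where they do the work, as an engineer would, in place of code of your own. Each camera call takes 0.05 s, during which the arm holds its last target.

TASK

Take the slot key from its wooden holder and, with the key and not the fingers, turn both slotted fasteners on the upturned kitchen scale a quarter turn, as far as they go, so that their tongues swing aside, out of the way of the battery cover. Only then push the cover fully open by its rib, and stand the key back in its holder. Leave the bottle, the spice jar and the glass alone.

Things in the scene. Friction and masses are not known exactly. Their poses are not given: they have to be found in the camera images.
- scale: grey kitchen scale lying face down, fixed; 130 mm along its x, 190 mm along its y, flat underside up at 30 mm above the worktop, with four round rubber feet 5 mm high at the corners (x +-52, y +-82 mm). Origin: on the worktop under the centre of its outline, z up
- cover (a joint): slide of the white battery cover (42 mm along the scale's x, 60 mm along its y, 4 mm thick, lying on the underside between two rails). 0 = shut, its front edge at y = +5 mm of the scale; 0.045 m = fully open, moved along the scale's +y. It stays where it is left; about 1.5 N moves it
- cover_rib (a point): middle of the top edge of the rear face of the rib on the cover, 43 mm above the worktop: the face to push towards the scale's +y. The rib is 36 mm along the scale's x, 5 mm thick, and rises 9 mm above the cover's top (which is 34 mm above the worktop). Shut, this face is at y = -51.5 mm, x = 0 of the scale; behind it the underside is free. Axes as the scale's
- left_fastener (a joint): turn of the steel fastener at x = -36, y = +10 mm of the scale. 0 = locked: its tongue (8 mm wide, reaching 24 mm from the axis) points to the scale's +x, across the front of the cover. It grows anticlockwise seen from above to 1.571 = stop, tongue along the scale's +y, clear. Starts near locked. Stiff: about 0.08 N m turns it; it stays where left
- right_fastener (a joint): turn of the steel fastener at x = +36, y = +10 mm of the scale. 0 = locked: tongue points to the scale's -x, across the front of the cover. It grows CLOCKWISE seen from above to 1.571 = stop, tongue along the scale's +y, clear. Otherwise like the left one
- left_slot (a point): centre of the open slot at the top of the left fastener's round head (26 mm across, top 42.5 mm above the worktop). The slot runs right across the head along this point's x axis (the tongue's direction too), is 4.5 mm wide (bevelled over the top 2.5 mm to 9.4 mm at the mouth) and 7 mm deep; z up
- right_slot (a point): the same for the right fastener; x axis along its tongue and slot, z up
- key: slot key, loose, about 60 g, standing upright in its holder: black grip block 30 mm (its x) by 14 mm (its y) by 42 mm high over a steel blade 16 mm wide (x), 3 mm thick (y) and 14 mm long below the grip (the last 2.5 mm is 14 by 2 mm). Origin: centre of the grip's underside (the blade's tip is 14 mm below), z up. The same after a half turn about z
- holder: light wooden block 64 (x) by 48 (y) by 24 mm high, fixed; in the middle of its top a blind slot 21 by 8 mm (bevelled 2.5 mm wider all round at the mouth), 17 mm deep, long along its x, that takes the key's blade while the grip's underside rests on the block's top. Origin: on the worktop under its centre, z up
- bottle: oil bottle, 61 mm across and 268 mm tall, standing between the scale and the holder; loose. Origin: centre of its foot
- spice_jar: spice jar with a round cap, 45 mm across and 106 mm tall, standing close to the far side of the scale; loose. Origin: centre of its foot
- glass: small drinking glass, 49 mm across and 62 mm tall, standing close to the holder; loose. Origin: centre of its foot
Mind the look-alikes: they are no part of the job. Several things have the shape of the holder; the one meant has the colours described above.

How it is judged:
On the way, in this order (a step that is already met when the one before it is completed fails the run):
1. both fasteners are turned clear while the cover is still shut (value of joint each of left_fastener, right_fastener above 1.1 rad and value of joint cover below 0.01 m), for 0.2 s.
2. the cover is pushed open (value of joint cover above 0.037 m), for 0.2 s.
At the end, for the whole second after the job is handed in: Both fasteners stand clear of the cover, turned over 1.1 of 1.571 rad, the cover is open by more than 37 of its 45 mm, and the key stands at rest in its holder: blade in the slot, within 7 mm of the holder's centre, its grip's underside within 4 mm of the block's top, upright to 0.15 rad (value of joint each of left_fastener, right_fastener above 1.1 rad and value of joint cover above 0.037 m and horizontal distance between key and holder below 0.007 m and z of key in the frame of holder between 0.02 and 0.028 m and angle between key's own z axis and vertical below 0.15 rad and linear speed of key below 0.02 m/s); the robot touches nothing.
It fails at once if the fingers touch a fastener (contact force between the fingers and left_fastener above 1 N or contact force between the fingers and right_fastener above 1 N).
It fails at once if the bottle, spice jar or glass is shifted by 20 mm or tipped (distance of any of bottle, spice_jar, glass from where it was at the start of the episode above 0.02 m or angle between any of bottle, spice_jar, glass's own z axis and vertical above 0.3 rad).
It also fails if it takes over 72 s, if anything falls off the work surface, if the arm or the gripper's body presses on something with over 40 N, if the wrist force passes 120 N, or if a joint passes its speed limit or range.

## Working session

There is one attempt and no reset: what is moved stays moved. The work goes in short steps, Python scripts to look and compute and a tool call to move; the robot and the scene stay as the last step left them, time stands still between calls to the robot, and variables do not carry over. Pictures are saved under pics/ and viewed, and the job is handed in when it is done.

Besides the shell and the picture viewer there is one more tool, called as name(argument=value, ...) on one line, values as JSON. move_arm: Moves the arm, as the interface text tells. Its arguments: {"type":"object","properties":{"deltas":{"type":"array"},"hand":{"type":"number"},"squeeze":{"type":"number"}},"required":["deltas"]}

```bash
ls; mkdir -p pics
cat > h.py <<'E'
import numpy as np, cv2
from cell import robot
def snap(n,f=None):
    ci=robot.camera_info(n); p,d=robot.read_camera(n)
    if f:
        cv2.imwrite('pics/'+f+'.png',cv2.cvtColor(p,cv2.COLOR_RGB2BGR)); np.savez('pics/'+f+'.npz',p=p,d=d,**{k:np.array(ci[k]) for k in ci})
    return p,d,ci
def ray(ci,u,v):
    R=np.array(ci['R']);t=np.array(ci['t'])
    o=-R.T@t; r=R.T@np.array([(u-ci['cx'])/ci['fx'],(v-ci['cy'])/ci['fy'],1.]); return o,r
def onz(ci,u,v,z):
    o,r=ray(ci,u,v); return o+r*(z-o[2])/r[2]
def dep(ci,u,v,d):
    o,r=ray(ci,u,v); return o+r*d
def proj(ci,X):
    c=np.array(ci['R'])@np.array(X)+np.array(ci['t']); return ci['fx']*c[0]/c[2]+ci['cx'],ci['fy']*c[1]/c[2]+ci['cy']
E
python3 - <<'E'
from h import *
for n in ['scene','top','wrist']:
    p,d,ci=snap(n,n+'0'); print(n,{k:np.round(ci[k],4).tolist() for k in ci})
print(robot.observe())
E
```

```text
pics
scene {'fx': 351.1736, 'fy': 351.1736, 'cx': 258.4672, 'cy': 187.9129, 'R': [[0.5101, -0.8601, 0.004], [-0.4055, -0.2446, -0.8808], [0.7586, 0.4476, -0.4736]], 't': [-0.2623, 0.2452, 0.4764]}
top {'fx': 360.8474, 'fy': 360.8474, 'cx': 251.2163, 'cy': 198.7861, 'R': [[-0.0097, -0.9999, 0.0112], [-0.9954, 0.0086, -0.0952], [0.095, -0.0121, -0.9954]], 't': [0.0206, 0.5133, 1.0913]}
wrist {'fx': 291.4081, 'fy': 291.4081, 'cx': 259.3571, 'cy': 194.2449, 'R': [[0.3524, -0.9358, -0.0009], [-0.8906, -0.3357, 0.307], [-0.2876, -0.1074, -0.9517]], 't': [-0.5249, -0.0386, 0.3923]}
{'time': 0.15, 'qpos': array([-1.35700162e+00,  3.42583387e-01,  1.52477612e+00,  6.94925313e-06,
        1.27537814e+00, -1.46049414e-01]), 'qvel': array([ 0.0007065 , -0.00229529, -0.00197438, -0.0003538 ,  0.00038386,
        0.00020564]), 'joint_efforts': array([ 1.54708356e-03, -4.31468153e+01, -2.44354409e+01,  7.18034827e-02,
        5.37146232e-02, -9.20388561e-05]), 'tool_pos': array([ 0.18480409, -0.49109035,  0.22620135]), 'tool_rot': array([2.98973899, 1.56965132, 1.77878476]), 'contact_force': array([-0.1894395 , -0.00038573, -0.26419148]), 'torque': array([ 0.02225556, -0.02922018, -0.03098662]), 'opening': 0.0918555797465412}
```

View pics/scene0.png

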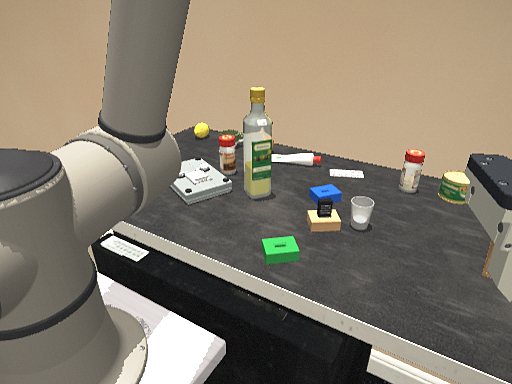

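View pics/top0.png

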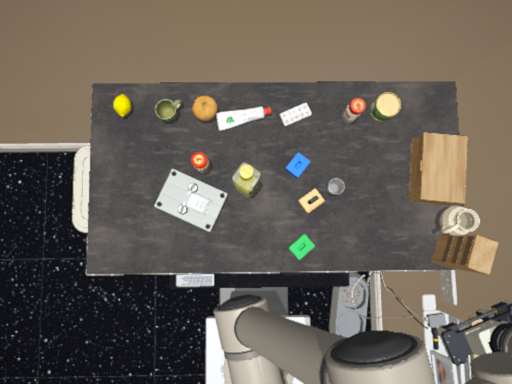

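View pics/wrist0.png

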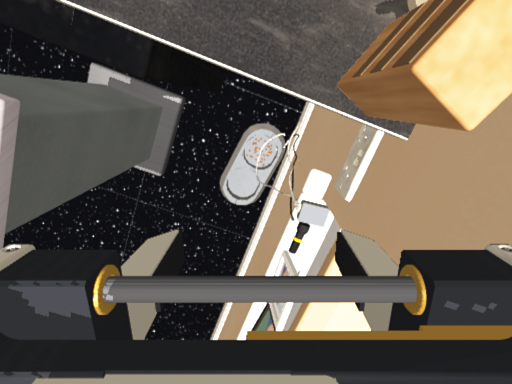

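Holder-like things in the top view are the light wooden block with the black grip on it (311,201; scene 324,220), a blue block (298,165), a green block (302,247) and a knife block (465,252). The light wooden block carrying the black key matches the description. I'll check it in a close crop and get rough positions.

Run:
```python
from h import *
z=np.load('pics/top0.npz'); ci={k:z[k] for k in ['fx','fy','cx','cy','R','t']}
p=z['p'][...,::-1]
a=cv2.resize(p[150:270,270:360],None,fx=5,fy=5,interpolation=cv2.INTER_CUBIC)
b=cv2.resize(p[140:240,145:265],None,fx=5,fy=5,interpolation=cv2.INTER_CUBIC)
cv2.imwrite('pics/cropA.png',a);cv2.imwrite('pics/cropB.png',b)
s=np.load('pics/scene0.npz')['p'][...,::-1]
cv2.imwrite('pics/cropC.png',cv2.resize(s[180:270,250:390],None,fx=5,fy=5,interpolation=cv2.INTER_CUBIC))
for n,u,v,h in [('holder',311,201,.066),('holdertop',311,202,.024),('glass',336,187,.05),('bottle cap',246,172,.268),('jarcap',200,160,.106),('scale c',192,200,.03),('s1',172,172,.03),('s2',227,196,.03),('s3',208,230,.03),('s4',156,204,.03),('f1',194,188,.0425),('f2',183,209,.0425)]:
    print(n,onz(ci,u,v,h).round(4), z['d'][v,u], dep(ci,u,v,z['d'][v,u]).round(3))
```

```text
holder [ 0.5013 -0.1617  0.066 ] 1.0753391 [ 0.501 -0.162  0.066]
holdertop [ 0.5019 -0.1691  0.024 ] 1.0749379 [ 0.498 -0.162  0.066]
glass [ 0.5447 -0.2417  0.05  ] 1.1353946 [ 0.55  -0.251  0.011]
bottle cap [0.5557 0.0309 0.268 ] 0.87552387 [0.555 0.031 0.269]
jarcap [0.6195 0.1638 0.106 ] 1.0372334 [0.618 0.163 0.111]
scale c [0.5107 0.1978 0.03  ] 1.0989864 [0.51  0.196 0.039]
s1 [0.5981 0.26   0.03  ] 1.1134143 [0.598 0.26  0.032]
s2 [0.5221 0.0904 0.03  ] 1.1421548 [ 0.525  0.092 -0.002]
s3 [0.4185 0.1486 0.03  ] 1.0996737 [0.418 0.149 0.03 ]
s4 [0.4993 0.3077 0.03  ] 1.107302 [0.5   0.308 0.028]
f1 [0.5462 0.19   0.0425] 1.0997022 [0.546 0.19  0.041]
f2 [0.4824 0.2229 0.0425] 1.0965711 [0.483 0.224 0.038]
```

View pics/cropA.png

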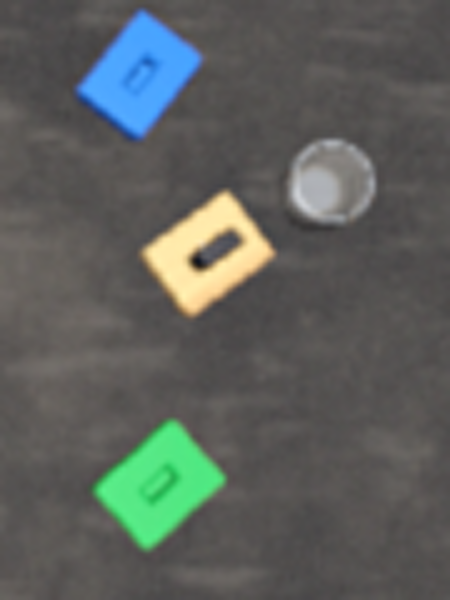

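View pics/cropB.png

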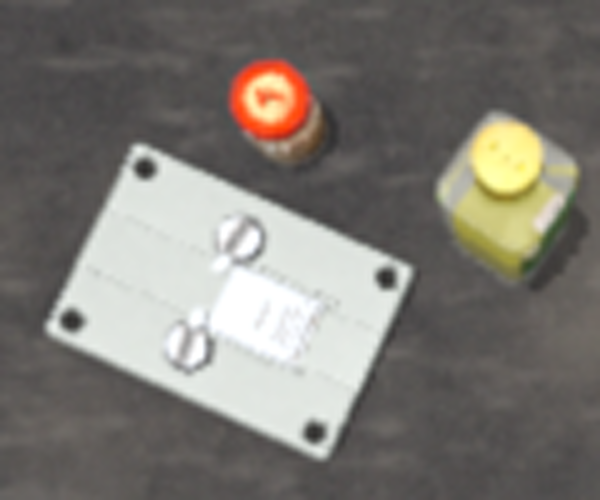

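View pics/cropC.png

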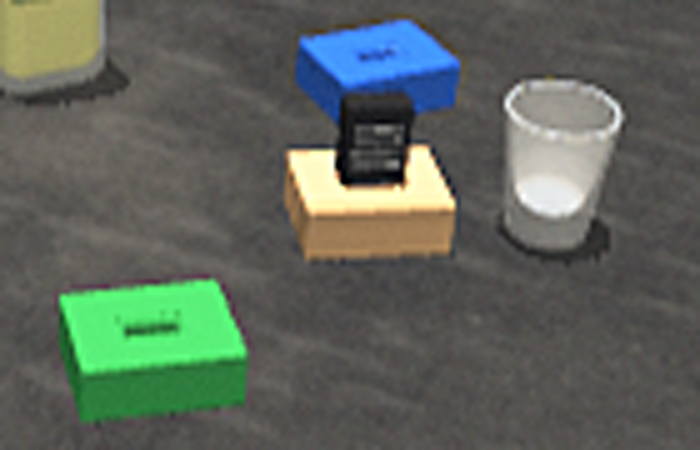

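The crops show the light wooden holder with the black key (crop A 215,250) beside the glass (335,180). They also show the scale with its two slotted heads (crop B 241,238 and 188,345), whose tongues reach across the front of the cover. Next I'll work out the tool frame and move the wrist camera above the holder.

```bash
cat >> h.py <<'E'
from scipy.spatial.transform import Rotation as Rot
def pose():
    o=robot.observe(); return np.array(o['tool_pos']),Rot.from_euler('xyz',o['tool_rot']).as_matrix(),o
def down(ang):
    # tool x down, tool z horizontal at world angle ang
    x=np.array([0,0,-1.]); z=np.array([np.cos(ang),np.sin(ang),0]); return np.c_[x,np.cross(z,x),z]
def delta(P,R=None,p0=None,R0=None):
    p,Rn,_=pose()
    p=p if p0 is None else p0; Rn=Rn if R0 is None else R0
    dp=Rn.T@(np.array(P)-p); t=np.zeros(3) if R is None else Rot.from_matrix(Rn.T@R).as_rotvec(degrees=True)
    return (dp*1000).round(1), t.round(2)
def zang():
    p,R,o=pose(); return np.arctan2(R[1,2],R[0,2])
E
python3 - <<'E'
from h import *
p,R,o=pose(); print(R.round(4)); print('zang',zang(), o['qpos'])
ci=robot.camera_info('wrist'); Rc=np.array(ci['R']);c=-Rc.T@np.array(ci['t'])
print('cam in tool',R.T@(c-p)); print('cam axes in tool (cols)\n',(R.T@Rc.T).round(3))
# look pose: camera above holder, tool away
a=np.load('pics/top0.npz');
E
```

```text
[[-2.000e-04  9.360e-01  3.521e-01]
 [ 1.100e-03  3.521e-01 -9.360e-01]
 [-1.000e+00  2.000e-04 -1.100e-03]]
zang -1.2109541300665674 [-1.35700162e+00  3.42583387e-01  1.52477612e+00  6.94925313e-06
  1.27537814e+00 -1.46049414e-01]
cam in tool [-0.15855924  0.08381397  0.00036034]
cam axes in tool (cols)
 [[-0.    -0.307  0.952]
 [ 0.    -0.952 -0.307]
 [ 1.     0.     0.001]]
```

Run:
```python
from h import *
print(delta([0.49,-0.155,0.20],down(0.506)))
```

```text
(array([  26.5,  404. , -207.1]), array([-9.837e+01, -4.000e-02, -6.000e-02]))
```

move_arm(deltas=[{"dp": [0.026,0.404,-0.207],"turn": [-98,0,0]},{"dp": [0.026,0.404,-0.207],"turn": [-98,0,0]},{"dp": [0.026,0.404,-0.207],"turn": [-98,0,0]},{"dp": [0.026,0.404,-0.207],"turn": [-98,0,0]},{"dp": [0.026,0.404,-0.207],"turn": [-98,0,0]},{"dp": [0.026,0.404,-0.207],"turn": [-98,0,0]},{"dp": [0.026,0.404,-0.207],"turn": [-98,0,0]},{"dp": [0.026,0.404,-0.207],"turn": [-98,0,0]},{"dp": [0.026,0.404,-0.207],"turn": [-98,0,0]},{"dp": [0.026,0.404,-0.207],"turn": [-98,0,0]}], hand=0.06)

```text
time: 1.15
tool_pos: [0.4926, -0.151, 0.2001]
tool_rot: [1.059, 1.569, 1.359]
contact_force: [0.4, -1.0, -0.1]
opening: 0.06
```

Run:
```python
from h import *
p,R,o=pose(); print(p,zang(),o['qpos'],o['qvel'])
print(delta([0.49,-0.155,0.20],down(0.506)))
```

```text
[ 0.49262129 -0.15103397  0.20005119] 0.30053689658740673 [-0.44727255  0.34779539  1.5931129   0.00163824  1.20105162 -0.74840228] [ 0.01166046  0.01544596 -0.01742397 -0.04159737  0.01779571 -1.47157743]
(array([ 0. , -3. , -3.7]), array([-11.77,   0.05,  -0.07]))
```

move_arm(deltas=[{"dp": [0,0,0],"turn": [-8,0,0]},{"dp": [0,0,0],"turn": [-12,0,0]},{"dp": [0,0,0],"turn": [-12,0,0]},{"dp": [0,0,0],"turn": [-12,0,0]}])

```text
time: 1.55
tool_pos: [0.49, -0.1554, 0.2006]
tool_rot: [2.326, 1.571, 2.823]
contact_force: [0.4, -0.4, 0.7]
opening: 0.0598
```

Run:
```python
from h import *
p,R,o=pose(); print(p,zang(),np.abs(o['qvel']).max())
snap('wrist','w1')
```

```text
[ 0.49000324 -0.15540384  0.20057576] 0.49622743874176545 0.004817456482466981
```

View pics/w1.png

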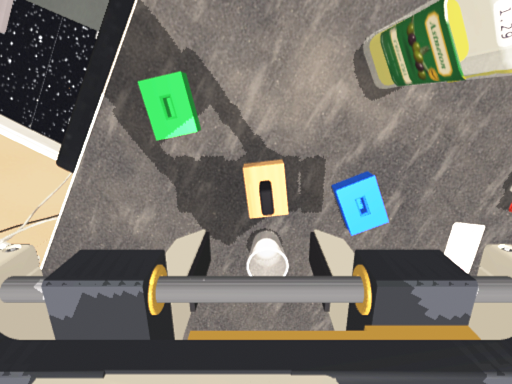

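```bash
cat > meas.py <<'E'
from h import *
import sys
def load(f):
    z=np.load(f'pics/{f}.npz'); return z['p'],z['d'],{k:z[k] for k in ['fx','fy','cx','cy','R','t']}
def key(f,roi):
    p,d,ci=load(f); u0,v0,u1,v1=roi
    hsv=cv2.cvtColor(p,cv2.COLOR_RGB2HSV)
    # 3D per-pixel
    v,u=np.mgrid[v0:v1,u0:u1]
    dd=d[v0:v1,u0:u1]
    R=ci['R'];t=ci['t']
    c=np.stack([(u-ci['cx'])/ci['fx']*dd,(v-ci['cy'])/ci['fy']*dd,dd],-1)
    X=(c-t)@R
    return p[v0:v1,u0:u1],hsv[v0:v1,u0:u1],X,ci
E
python3 - <<'E'
from meas import *
roi=(235,150,300,225)
p,h,X,ci=key('w1',roi)
cv2.imwrite('pics/w1c.png',cv2.resize(p[...,::-1],None,fx=7,fy=7,interpolation=cv2.INTER_NEAREST))
tan=(h[...,0]>10)&(h[...,0]<25)&(h[...,1]>80)&(h[...,2]>120)
top=tan&(abs(X[...,2]-.024)<.006)
print('tan z',np.percentile(X[tan][:,2],[5,25,50,75,95]))
blk=(h[...,2]<50)&(X[...,2]>.05)
print('grip z',np.percentile(X[blk][:,2],[5,25,50,75,95]),blk.sum())
for n,m,z in [('top',top,.024),('grip',blk&(X[...,2]>.063),.066)]:
    pts=X[m][:,:2]; 
    r=cv2.minAreaRect((pts*1000).astype(np.float32)); print(n,r, pts.mean(0))
E
```

```text
tan z [0.00016888 0.00449081 0.02355947 0.02499616 0.06458102]
grip z [0.05168186 0.0564574  0.06255123 0.06532034 0.06661583] 71
top ((506.9805908203125, -170.37744140625), (48.066532135009766, 64.50648498535156), 35.02138137817383) [ 0.49307552 -0.17154777]
grip ((505.5959167480469, -168.62513732910156), (10.82968807220459, 25.975967407226562), 35.14606857299805) [ 0.50270481 -0.16394331]
```

View pics/w1c.png

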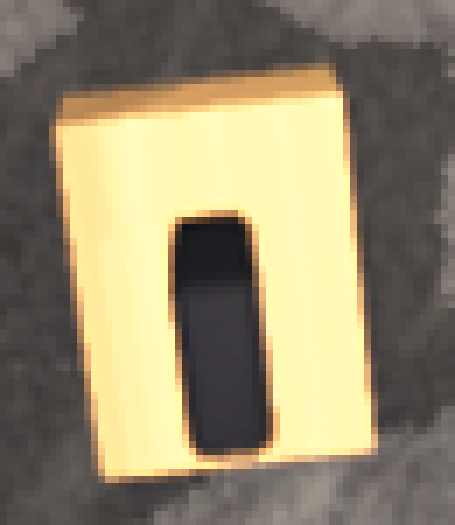

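The close crop shows the light wooden block with the black grip standing in its middle (crop 220,335). Its depth-based pose is (0.507, -0.170) with the short side at 35°. I'll go closer for a second view.

Run:
```python
from h import *
print(delta([0.506,-0.170,0.13],down(0.611)))
```

```text
(array([ 70.6, -20.4,   7.2]), array([-6.57, -0.01, -0.01]))
```

move_arm(deltas=[{"dp": [0.035,-0.02,0.007],"turn": [-3,0,0]},{"dp": [0.07,-0.02,0.007],"turn": [-6.5,0,0]},{"dp": [0.07,-0.02,0.007],"turn": [-6.5,0,0]},{"dp": [0.07,-0.02,0.007],"turn": [-6.5,0,0]}])

```text
time: 2.0
tool_pos: [0.5056, -0.1696, 0.131]
tool_rot: [2.076, 1.57, 2.685]
contact_force: [0.5, 0.4, -0.3]
opening: 0.0601
```

Run:
```python
from h import *
from meas import *
p,R,o=pose(); print(p,zang(),np.abs(o['qvel']).max())
snap('wrist','w2')
roi=(180,60,340,240)
p,h,X,ci=key('w2',roi)
cv2.imwrite('pics/w2c.png',cv2.resize(p[...,::-1],None,fx=3,fy=3,interpolation=cv2.INTER_NEAREST))
tan=(h[...,0]>10)&(h[...,0]<25)&(h[...,1]>80)&(h[...,2]>120)
top=tan&(abs(X[...,2]-.024)<.006)
print('tan z',np.percentile(X[top][:,2],[5,25,50,75,95]))
blk=(h[...,2]<60)&(X[...,2]>.05)&(X[...,2]<.075)
print('grip z',np.percentile(X[blk][:,2],[5,25,50,75,95]),blk.sum())
for n,m in [('top',top),('grip',blk&(X[...,2]>.063))]:
    pts=X[m][:,:2]; 
    r=cv2.minAreaRect((pts*1000).astype(np.float32)); print(n,r, pts.mean(0))
```

```text
[ 0.5055925  -0.16963972  0.1309869 ] 0.609223271533598 0.03508437241140868
tan z [0.01895197 0.0239308  0.0245517  0.02504478 0.02592512]
grip z [0.05407825 0.06535305 0.06614449 0.06671755 0.06736701] 439
top ((506.97265625, -170.3339080810547), (47.993839263916016, 64.7306900024414), 34.95473861694336) [ 0.49783737 -0.17307438]
grip ((506.4059753417969, -169.8516845703125), (11.612577438354492, 29.326698303222656), 34.9736213684082) [ 0.50687788 -0.17058926]
```

View pics/w2c.png

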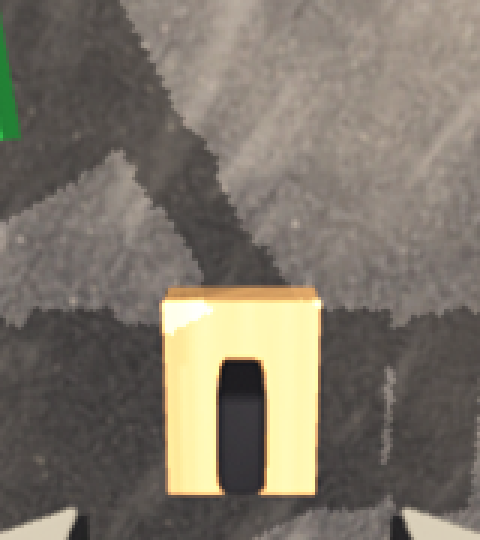

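Two views agree: holder and key at (0.507, -0.170), block top at 24.5 mm, grip top at 66 mm, angle 35°. Next is the grasp.

Run:
```python
from h import *
print(delta([0.507,-0.170,0.0325],down(np.radians(35))))
```

```text
(array([99.6, -0.3,  0.4]), array([-0.07,  0.04,  0.08]))
```

move_arm(deltas=[{"dp": [0.035,0,0.0005],"turn": [0,0,0]},{"dp": [0.07,0,0.0005],"turn": [0,0,0]},{"dp": [0.0995,0,0.0005],"turn": [0,0,0]},{"dp": [0.0995,0,0.0005],"turn": [0,0,0]},{"dp": [0.0995,0,0.0005],"turn": [0,0,0]}])

```text
time: 2.55
tool_pos: [0.5073, -0.1698, 0.033]
tool_rot: [-1.097, 1.568, -0.486]
contact_force: [0.4, 0.1, 0.5]
opening: 0.0602
```

move_arm(deltas=[{"dp": [0,0,0],"turn": [0,0,0]},{"dp": [0,0,0],"turn": [0,0,0]},{"dp": [0,0,0],"turn": [0,0,0]},{"dp": [0,0,0],"turn": [0,0,0]},{"dp": [0,0,0],"turn": [0,0,0]},{"dp": [0,0,0],"turn": [0,0,0]}], hand=0, squeeze=45)

```text
time: 3.15
tool_pos: [0.5062, -0.1694, 0.0313]
tool_rot: [-1.705, 1.571, -1.093]
contact_force: [0.3, -0.1, -0.6]
opening: 0.0166
```

Run:
```python
from h import *
p,R,o=pose(); print(p,zang(),o['opening'],o['contact_force'],o['time'])
```

```text
[ 0.50624772 -0.16937456  0.03129418] 0.6118201259240889 0.016581043986821496 [ 0.28904992 -0.07471413 -0.61529486] 3.15
```

move_arm(deltas=[{"dp": [0,0,0],"turn": [0,0,0]},{"dp": [0,0,0],"turn": [0,0,0]},{"dp": [0,0,0],"turn": [0,0,0]}])

```text
time: 3.45
tool_pos: [0.5062, -0.1693, 0.0312]
tool_rot: [-2.919, 1.571, -2.307]
contact_force: [0.1, 0.2, 1.5]
opening: 0.0135
```

Run:
```python
from h import *
p,R,o=pose(); print(p,zang(),o['opening'],o['contact_force'],o['time'])
```

```text
[ 0.50624308 -0.1693272   0.03123148] 0.6119538746215591 0.0135396996107883 [0.08179085 0.23347157 1.46862112] 3.45
```

Run:
```python
from h import *
A=down(np.radians(63))
p,R,o=pose()
print(delta(p+[0,0,.12]));
for P in [(0.39,-0.08,0.19),(0.39,0.06,0.2),(0.45,0.14,.22)]: print(P,delta(P,A))
```

```text
(array([-120.,   -0.,   -0.]), array([0., 0., 0.]))
(0.39, -0.08, 0.19) (array([-158.8,  139.9,  -43.8]), array([-27.94,  -0.  ,  -0.  ]))
(0.39, 0.06, 0.2) (array([-168.8,  254.5,   36.6]), array([-27.94,  -0.  ,  -0.  ]))
(0.45, 0.14, 0.22) (array([-188.8,  285.5,  131.6]), array([-27.94,  -0.  ,  -0.  ]))
```

move_arm(deltas=[{"dp": [-0.02,0,0],"turn": [0,0,0]},{"dp": [-0.06,0,0],"turn": [0,0,0]},{"dp": [-0.1,0,0],"turn": [0,0,0]},{"dp": [-0.14,0.02,-0.005],"turn": [-5,0,0]},{"dp": [-0.16,0.06,-0.02],"turn": [-10,0,0]},{"dp": [-0.16,0.1,-0.035],"turn": [-18,0,0]},{"dp": [-0.16,0.14,-0.044],"turn": [-25,0,0]},{"dp": [-0.165,0.18,-0.015],"turn": [-28,0,0]},{"dp": [-0.168,0.22,0.012],"turn": [-28,0,0]},{"dp": [-0.17,0.254,0.036],"turn": [-28,0,0]}])

```text
time: 4.45
tool_pos: [0.3892, 0.061, 0.2017]
tool_rot: [-1.029, 1.57, 0.071]
contact_force: [0.1, 0.3, -0.7]
opening: 0.0136
```

Run:
```python
from h import *
A=down(np.radians(63))
p,R,o=pose()
print(p,zang(),o['opening'])
for P in [(0.45,0.14,.22),(0.47,0.17,.23)]: print(P,delta(P,A))
```

```text
[0.3892224  0.06101876 0.20166878] 1.0999804018500534 0.013600096019616667
(0.45, 0.14, 0.22) (array([-18.3, -18.4,  98. ]), array([0.02, 0.03, 0.05]))
(0.47, 0.17, 0.23) (array([-28.2, -22.6, 133.8]), array([0.02, 0.03, 0.05]))
```

move_arm(deltas=[{"dp": [-0.01,-0.01,0.04],"turn": [0,0,0]},{"dp": [-0.02,-0.012,0.08],"turn": [0,0,0]},{"dp": [-0.028,-0.015,0.125],"turn": [0,0,0]},{"dp": [-0.028,-0.017,0.17],"turn": [0,0,0]},{"dp": [-0.028,-0.017,0.17],"turn": [0,0,0]},{"dp": [-0.028,-0.017,0.17],"turn": [0,0,0]}])

```text
time: 5.05
tool_pos: [0.4816, 0.2036, 0.2283]
tool_rot: [2.496, 1.569, -2.685]
contact_force: [0.3, -0.3, -0.7]
opening: 0.0137
```

Run:
```python
from h import *
p,R,o=pose(); print(p,zang(),np.abs(o['qvel']).max())
snap('wrist','w3')
```

```text
[0.48158302 0.20362361 0.22831955] 1.10249827178027 0.03199031516048803
```

View pics/w3.png

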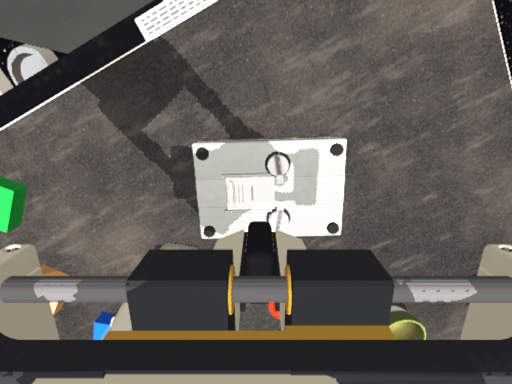

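Wrist view: scale feet at (202,154), (337,150), (333,228) and (209,231); left head at (278,164); right head at (279,218), partly behind the key. I'll compute the scale pose from the feet, then check against the heads.

Run:
```python
from meas import *
p,d,ci=load('w3')
g=cv2.cvtColor(p,cv2.COLOR_RGB2GRAY)
feet=[]
for (u,v),s in zip([(202,154),(337,150),(333,228),(209,231)],[(-52,-82),(-52,82),(52,82),(52,-82)]):
    w=g[v-9:v+10,u-9:u+10]; m=(w<60).astype(np.uint8)
    n,l,st,ce=cv2.connectedComponentsWithStats(m); k=l[9,9]; 
    c=ce[k]+[u-9,v-9]; W=onz(ci,*c,.035); feet.append((W[:2],s)); print(c,st[k,4],W.round(4), dep(ci,*c,d[int(round(c[1])),int(round(c[0]))]).round(4))
W=np.array([f[0] for f in feet]);S=np.array([f[1] for f in feet])/1000
wc,sc=W.mean(0),S.mean(0); a=(S-sc);b=(W-wc)
th=np.arctan2((a[:,0]*b[:,1]-a[:,1]*b[:,0]).sum(),(a*b).sum()); Rm=np.array([[np.cos(th),-np.sin(th)],[np.sin(th),np.cos(th)]])
print('scale',wc-Rm@sc,np.degrees(th),'res',(b-a@Rm.T)*1000)
o=wc-Rm@sc
for n,q in [('L',(-.036,.01)),('R',(.036,.01)),('rib',(0,-.0515))]:
    P=o+Rm@np.array(q); print(n,P, proj(ci,[*P,.0425]))
cv2.imwrite('pics/w3c.png',cv2.resize(p[130:245,190:350,::-1],None,fx=5,fy=5,interpolation=cv2.INTER_CUBIC))
```

```text
[201.92553191 153.82978723] 94 [0.4309 0.1505 0.035 ] [0.4309 0.1506 0.0352]
[337.13832853 150.11527378] 347 [0.5007 0.2988 0.035 ] [0.5004 0.2986 0.0363]
[333.10818713 228.14327485] 342 [0.5941 0.2552 0.035 ] [0.594  0.2552 0.0351]
[209.30612245 229.10204082] 49 [0.5218 0.1088 0.035 ] [0.5215 0.109  0.0358]
scale [0.51185631 0.20332269] -25.508222592898527 res [[ 1.2616014  -1.16997731]
 [ 0.48169949 -0.88103281]
 [-0.02235037  0.22338775]
 [-1.72095053  1.82762237]]
L [0.48367187 0.22785098] (np.float64(278.489095530743), np.float64(165.06221449759974))
R [0.54865356 0.19684486] (np.float64(278.63767843558355), np.float64(220.36026140349654))
rib [0.48967832 0.15684273] (np.float64(229.0643628622302), np.float64(194.60641386535224))
```

View pics/w3c.png

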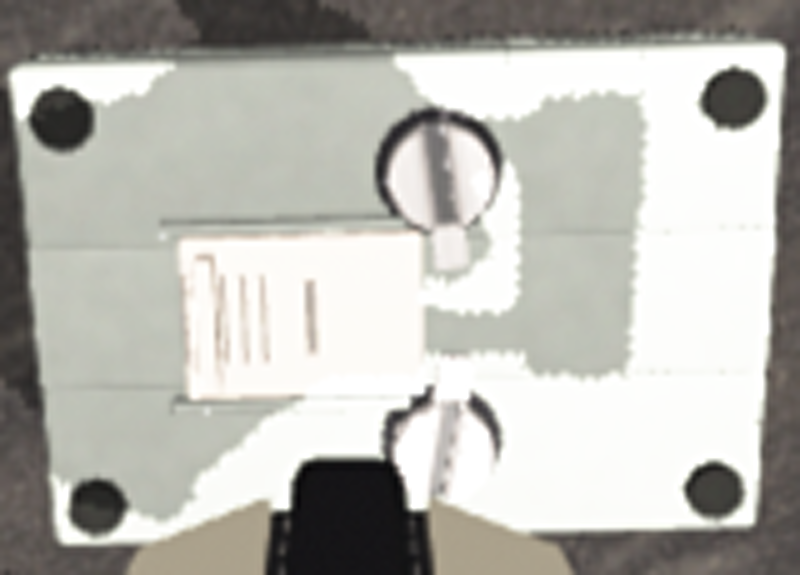

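Run:
```python
from h import *
print(delta([.511,.215,.11],down(np.radians(64.5))))
```

```text
(array([118.5, -21. ,  24.4]), array([-1.4 , -0.09, -0.06]))
```

move_arm(deltas=[{"dp": [0.045,-0.01,0.012],"turn": [-1,0,0]},{"dp": [0.09,-0.021,0.024],"turn": [-1.4,0,0]},{"dp": [0.118,-0.021,0.024],"turn": [-1.4,0,0]},{"dp": [0.118,-0.021,0.024],"turn": [-1.4,0,0]},{"dp": [0.118,-0.021,0.024],"turn": [-1.4,0,0]}])

```text
time: 5.6
tool_pos: [0.5115, 0.2141, 0.112]
tool_rot: [2.893, 1.57, -2.266]
contact_force: [0.0, 0.2, 0.4]
opening: 0.0135
```

Run:
```python
from meas import *
p,R,o=pose(); print(p,np.degrees(zang()),np.abs(o['qvel']).max())
p,d,ci=snap('wrist','w4')
print(proj(ci,[.4837,.2279,.0425]))
cv2.imwrite('pics/w4c.png',cv2.resize(p[100:260,170:370,::-1],None,fx=4,fy=4,interpolation=cv2.INTER_CUBIC))
```

```text
[0.51151952 0.21405205 0.11199534] 64.38775850265147 0.03387850440489001
(np.float64(260.1843807512215), np.float64(168.73776551892342))
```

View pics/w4c.png

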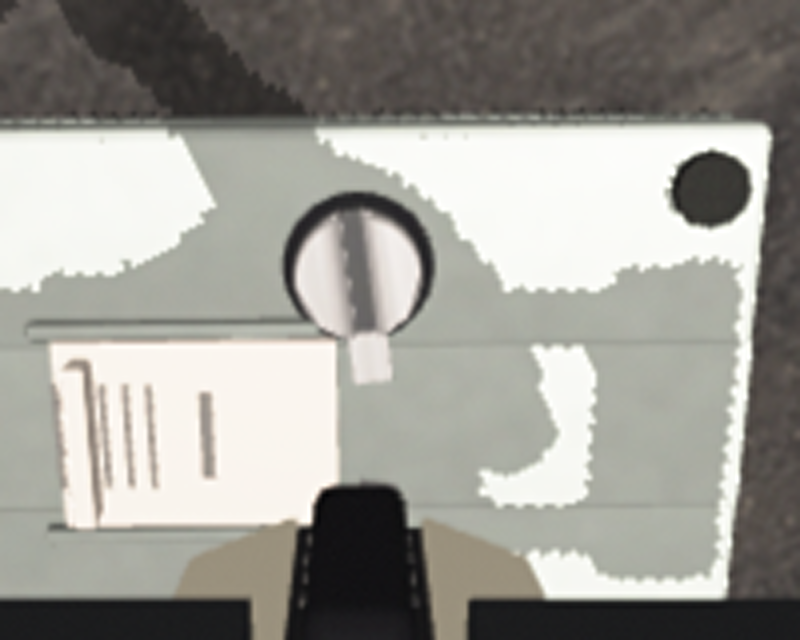

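Run:
```python
from meas import *
p,d,ci=load('w4')
g=cv2.cvtColor(p,cv2.COLOR_RGB2GRAY)
# head: depth-based height mask
v,u=np.mgrid[140:200,230:295]; dd=d[140:200,230:295]
c=np.stack([(u-ci['cx'])/ci['fx']*dd,(v-ci['cy'])/ci['fy']*dd,dd],-1); X=(c-ci['t'])@ci['R']
m=((X[...,2]>.0395)&(X[...,2]<.047)).astype(np.uint8)
m=cv2.morphologyEx(m,cv2.MORPH_CLOSE,np.ones((7,7)))
n,l,st,ce=cv2.connectedComponentsWithStats(m); k=1+st[1:,4].argmax(); print(st[k],ce[k]+[230,140])
cn=max(cv2.findContours((l==k).astype(np.uint8),0,1)[0],key=cv2.contourArea)
e=cv2.fitEllipse(cn); c0=np.array(e[0])+[230,140]; print(e,c0, onz(ci,*c0,.0425).round(4), np.median(X[l==k][:,2]))
np.set_printoptions(linewidth=250)
# rectified patch at z=.0425, axes: scale-aligned (x down->scale x, y right) 0.25mm
th=np.radians(-25.5); ex=np.array([np.cos(th),np.sin(th)]); ey=np.array([-np.sin(th),np.cos(th)])
P0=onz(ci,*c0,.0425)[:2]
N=121; map_=np.zeros((N,N,2),np.float32)
for i in range(N):
    for j in range(N):
        q=P0+ex*(i-60)*.00025+ey*(j-60)*.00025
        map_[i,j]=proj(ci,[*q,.0425])
w=cv2.remap(p,map_,None,cv2.INTER_CUBIC); cv2.imwrite('pics/w4r.png',cv2.resize(w[...,::-1],None,fx=5,fy=5))
```

```text
[ 14  13  32  32 794] [259.24811083 168.75188917]
((29.26602554321289, 28.740060806274414), (30.532604217529297, 31.3013916015625), 86.59452056884766) [259.26602554 168.74006081] [0.4834 0.2272 0.0425] 0.04230952115419959
```

View pics/w4r.png

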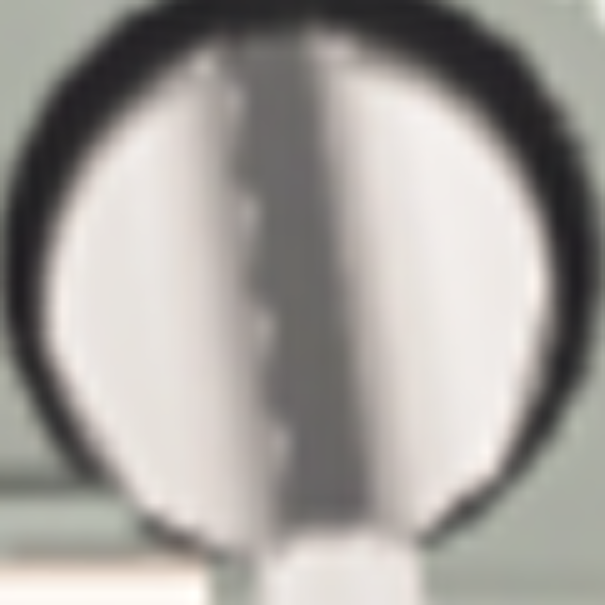

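Run:
```python
from h import *
A=down(np.radians(70.6))
print(delta([.4834,.2272,.075],A),delta([.4834,.2272,.058],A))
```

```text
(array([38. , 31.6, -1. ]), array([-6.2 ,  0.07,  0.11])) (array([55. , 31.6, -1.1]), array([-6.2 ,  0.07,  0.11]))
```

move_arm(deltas=[{"dp": [0,0.016,-0.001],"turn": [-3,0,0]},{"dp": [0.02,0.0315,-0.001],"turn": [-6.2,0,0]},{"dp": [0.038,0.0315,-0.001],"turn": [-6.2,0,0]},{"dp": [0.038,0.0315,-0.001],"turn": [-6.2,0,0]},{"dp": [0.038,0.0315,-0.001],"turn": [-6.2,0,0]},{"dp": [0.038,0.0315,-0.001],"turn": [-6.2,0,0]}])

```text
time: 6.25
tool_pos: [0.4841, 0.2278, 0.0751]
tool_rot: [-0.972, 1.567, 0.261]
contact_force: [0.2, -0.7, 0.4]
opening: 0.0137
```

Run:
```python
from h import *
A=down(np.radians(70.6))
for i in range(3):
    p,R,o=pose(); print(p.round(4),np.degrees(zang()),o['contact_force'],delta([.4834,.2272,.058],A))
    if i==0: P,d,ci=snap('wrist','w5')
cv2.imwrite('pics/w5c.png',cv2.resize(P[100:260,170:370,::-1],None,fx=4,fy=4,interpolation=cv2.INTER_CUBIC))
```

```text
[0.4841 0.2278 0.0751] 70.63176739543184 [ 0.20854789 -0.70116024  0.35100875] (array([17.1,  0.5, -0.8]), array([0.03, 0.11, 0.17]))
[0.4839 0.2277 0.0748] 70.63065945276132 [ 0.11700778 -0.33435794 -0.88948393] (array([16.8,  0.4, -0.7]), array([0.03, 0.1 , 0.15]))
[0.4839 0.2277 0.0748] 70.63065945276132 [ 0.11700778 -0.33435794 -0.88948393] (array([16.8,  0.4, -0.7]), array([0.03, 0.1 , 0.15]))
```

View pics/w5c.png

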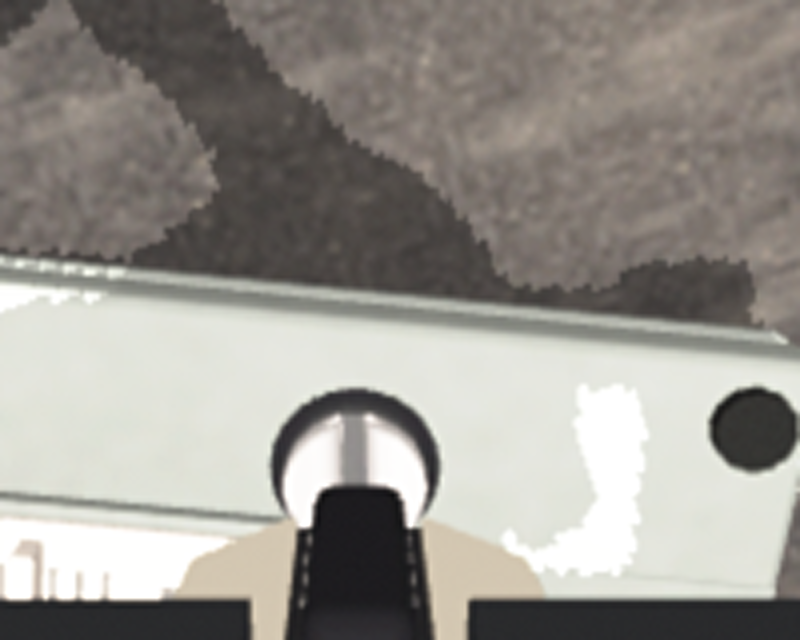

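The slot (crop 356,450) runs vertical, in line with the key grip (360,500). I'll insert the blade.

move_arm(deltas=[{"dp": [0.005,0,-0.0007],"turn": [0,0,0]},{"dp": [0.009,0,-0.0007],"turn": [0,0,0]},{"dp": [0.013,0,-0.0007],"turn": [0,0,0]},{"dp": [0.0165,0,-0.0007],"turn": [0,0,0]},{"dp": [0.0165,0,-0.0007],"turn": [0,0,0]},{"dp": [0.0165,0,-0.0007],"turn": [0,0,0]}])

```text
time: 6.9
tool_pos: [0.4824, 0.227, 0.0567]
tool_rot: [2.681, 1.571, -2.369]
contact_force: [-1.9, -0.4, 3.3]
opening: 0.014
```

Run:
```python
from h import *
p,R,o=pose(); print(p.round(4),np.degrees(zang()),o['contact_force'],o['torque'],o['opening'],o['qpos'])
```

```text
[0.4824 0.227  0.0567] 70.66071098683906 [-1.92730638 -0.41416802  3.31417933] [ 0.02111555 -0.04800919  0.03051528] 0.013983422015037978 [ 2.96022310e-01  5.53293487e-01  1.71263204e+00 -1.60558075e-04
  8.75906188e-01 -9.37136914e-01]
```

move_arm(deltas=[{"dp": [-0.001,0,0],"turn": [-8,0,0]},{"dp": [-0.001,0,0],"turn": [-16,0,0]},{"dp": [-0.001,0,0],"turn": [-24,0,0]},{"dp": [-0.001,0,0],"turn": [-32,0,0]},{"dp": [-0.001,0,0],"turn": [-40,0,0]},{"dp": [-0.001,0,0],"turn": [-48,0,0]},{"dp": [-0.001,0,0],"turn": [-56,0,0]},{"dp": [-0.001,0,0],"turn": [-64,0,0]},{"dp": [-0.001,0,0],"turn": [-72,0,0]},{"dp": [-0.001,0,0],"turn": [-80,0,0]}])

```text
time: 7.9
tool_pos: [0.4829, 0.2266, 0.0575]
tool_rot: [2.831, 1.57, -0.817]
contact_force: [1.3, -2.5, -0.3]
opening: 0.0138
```

Run:
```python
from h import *
p,R,o=pose(); print(p.round(4),np.degrees(zang()),o['contact_force'],o['torque'],o['opening'],o['qpos'][5])
P,d,ci=snap('wrist','w6')
```

```text
[0.4829 0.2266 0.0575] 150.9852637219909 [ 1.31187972 -2.4896392  -0.27715292] [-0.32826883 -0.3992677  -0.10368129] 0.013811822543683155 -2.339018737630564
```

View pics/w6.png

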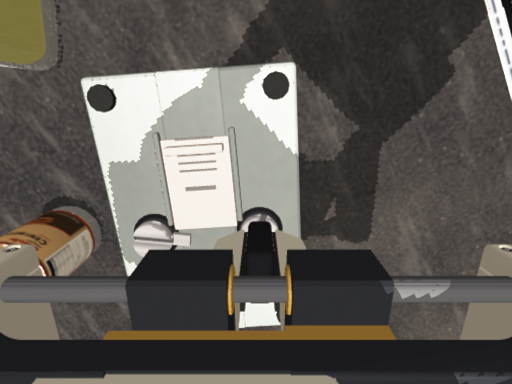

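The key is in the left head (260,218) and its tongue has swung out from in front of the cover; the jar is at (45,245). I'll turn on to the stop.

move_arm(deltas=[{"dp": [0,0,0],"turn": [-6,0,0]},{"dp": [0,0,0],"turn": [-12,0,0]},{"dp": [0,0,0],"turn": [-14,0,0]},{"dp": [0,0,0],"turn": [-14,0,0]}])

```text
time: 8.35
tool_pos: [0.4831, 0.2265, 0.0575]
tool_rot: [2.834, 1.57, -0.578]
contact_force: [2.6, -3.1, -0.5]
opening: 0.0139
```

Run:
```python
from h import *
p,R,o=pose(); print(p.round(4),np.degrees(zang()),o['contact_force'],o['torque'],o['opening'],o['qpos'][5])
```

```text
[0.4831 0.2265 0.0575] 164.5345429693983 [ 2.60975543 -3.1424732  -0.53371504] [-0.48244895 -0.56130704 -0.09733204] 0.013885545875493193 -2.5755691355905586
```

move_arm(deltas=[{"dp": [0,0,0],"turn": [-5,0,0]},{"dp": [0,0,0],"turn": [-8,0,0]},{"dp": [0,0,0],"turn": [-8,0,0]}])

```text
time: 8.65
tool_pos: [0.4832, 0.2267, 0.0576]
tool_rot: [3.032, 1.569, -0.24]
contact_force: [4.5, -3.0, -2.5]
opening: 0.0139
```

Run:
```python
from h import *
p,R,o=pose(); print(p.round(4),np.degrees(zang()),o['contact_force'],o['torque'],o['opening'],o['qpos'][5])
```

```text
[0.4832 0.2267 0.0576] 172.51910710888117 [ 4.50109118 -2.99112886 -2.52050931] [-0.54191625 -0.82724407 -0.18956947] 0.013867788679412784 -2.715067482528756
```

Torque has doubled to 0.19 N m, so the fastener is at its stop. I'll relax, lift straight out and look.

move_arm(deltas=[{"dp": [0,0,0],"turn": [6,0,0]},{"dp": [0,0,0],"turn": [10,0,0]},{"dp": [0,0,0],"turn": [10,0,0]},{"dp": [-0.008,0,0],"turn": [10,0,0]},{"dp": [-0.02,0,0],"turn": [10,0,0]},{"dp": [-0.055,0,0],"turn": [10,0,0]},{"dp": [-0.055,0,0],"turn": [10,0,0]},{"dp": [-0.055,0,0],"turn": [10,0,0]}])

```text
time: 9.45
tool_pos: [0.4826, 0.2275, 0.1139]
tool_rot: [-2.335, 1.569, 0.504]
contact_force: [0.3, -0.3, -0.0]
opening: 0.0138
```

Run:
```python
from h import *
p,R,o=pose(); print(p.round(4),np.degrees(zang()),o['contact_force'],o['torque'],o['opening'],o['qpos'][5])
P,d,ci=snap('wrist','w7')
cv2.imwrite('pics/w7c.png',cv2.resize(P[60:260,100:360,::-1],None,fx=3,fy=3,interpolation=cv2.INTER_CUBIC))
```

```text
[0.4826 0.2275 0.1139] 162.67838374643182 [ 0.28138201 -0.26845602 -0.0425352 ] [ 0.12481994 -0.06253262  0.00982787] 0.013848633522533632 -2.542970282941748
```

View pics/w7c.png

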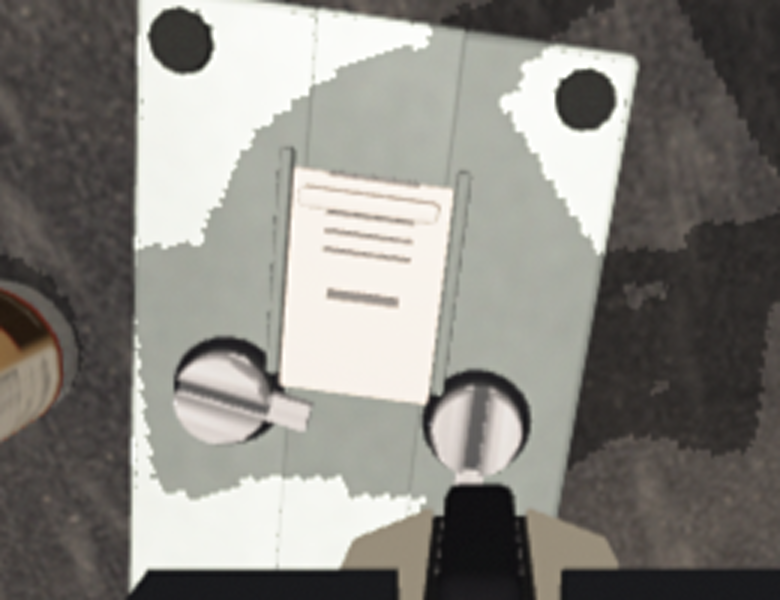

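The left tongue (crop 470,480) now runs along the cover's side, clear. The right head is fully visible at (225,395) in the crop, so I'll measure its centre and slot angle.

Run:
```python
from meas import *
p,d,ci=load('w7')
def head(P):
    u0,v0=np.round(proj(ci,[*P,.0425])).astype(int); a=32
    v,u=np.mgrid[v0-a:v0+a,u0-a:u0+a]; dd=d[v0-a:v0+a,u0-a:u0+a]
    c=np.stack([(u-ci['cx'])/ci['fx']*dd,(v-ci['cy'])/ci['fy']*dd,dd],-1); X=(c-ci['t'])@ci['R']
    m=((X[...,2]>.0395)&(X[...,2]<.047)).astype(np.uint8); m=cv2.morphologyEx(m,cv2.MORPH_CLOSE,np.ones((7,7)))
    n,l,st,ce=cv2.connectedComponentsWithStats(m); k=1+st[1:,4].argmax()
    cn=max(cv2.findContours((l==k).astype(np.uint8),0,1)[0],key=cv2.contourArea); e=cv2.fitEllipse(cn); c0=np.array(e[0])+[u0-a,v0-a]
    print((u0,v0),c0,e[1],onz(ci,*c0,.0425).round(4)); return onz(ci,*c0,.0425)[:2]
th=np.radians(-25.5); ex=np.array([np.cos(th),np.sin(th)]); ey=np.array([-np.sin(th),np.cos(th)])
out=[]
for nm,P in [('L',np.array([.4834,.2272])),('R',np.array([.4834,.2272])+.072*ex)]:
    P0=head(P); 
    N=121; mp=np.zeros((N,N,2),np.float32)
    for i in range(N):
        for j in range(N): mp[i,j]=proj(ci,[*(P0+ex*(i-60)*.00025+ey*(j-60)*.00025),.0425])
    out.append(cv2.resize(cv2.remap(p,mp,None,cv2.INTER_CUBIC)[...,::-1],None,fx=3,fy=3))
cv2.imwrite('pics/w7r.png',np.hstack(out))
# feet
g=cv2.cvtColor(p,cv2.COLOR_RGB2GRAY)
F=[]
for u,v in [(160,73),(295,93)]:
    w=(g[v-14:v+15,u-14:u+15]<75).astype(np.uint8); n,l,st,ce=cv2.connectedComponentsWithStats(w); k=l[14,14]; c=ce[k]+[u-14,v-14]; F.append(onz(ci,*c,.035)[:2]); print(c,st[k,4],F[-1])
q=F[0]-F[1]; print('dist',np.linalg.norm(q),'th',np.degrees(np.arctan2(q[1],q[0])))
```

```text
(np.int64(259), np.int64(205)) [258.38649368 203.97619057] (27.775468826293945, 29.91947364807129) [0.4835 0.2261 0.0425]
(np.int64(173), np.int64(193)) [173.10299683 192.92235184] (28.518953323364258, 30.645538330078125) [0.548  0.1958 0.0425]
[160.          73.10778443] 334 [0.52391474 0.10639799]
[294.60553633  92.86851211] 289 [0.43059823 0.15022559]
dist 0.10309621594752565 th -25.157853078986882
```

View pics/w7r.png

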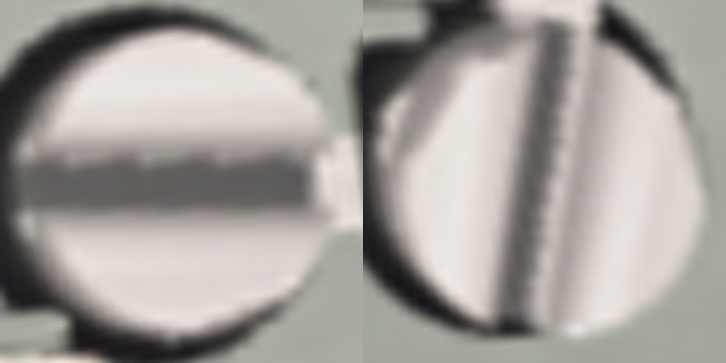

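Left slot is at 90° exactly (horizontal in the rectified view) and the right slot is 8.6° from locked. I'll move to the right head and turn the wrist back.

Run:
```python
from h import *
A=down(np.radians(56.2))
print(delta([.5483,.1962,.112],A),delta([.5483,.1962,.075],A))
```

```text
(array([  0.9,   9.8, -72.5]), array([ 1.0648e+02,  2.0000e-02, -1.0000e-02])) (array([ 37.9,   9.8, -72.5]), array([ 1.0648e+02,  2.0000e-02, -1.0000e-02]))
```

move_arm(deltas=[{"dp": [0,0.002,-0.015],"turn": [8.5,0,0]},{"dp": [0,0.004,-0.03],"turn": [17,0,0]},{"dp": [0,0.007,-0.045],"turn": [25.5,0,0]},{"dp": [0,0.0098,-0.06],"turn": [34,0,0]},{"dp": [0,0.0098,-0.0725],"turn": [42.5,0,0]},{"dp": [0,0.0098,-0.0725],"turn": [51,0,0]},{"dp": [0,0.0098,-0.0725],"turn": [59.5,0,0]},{"dp": [0,0.0098,-0.0725],"turn": [68,0,0]},{"dp": [0,0.0098,-0.0725],"turn": [76.5,0,0]},{"dp": [0,0.0098,-0.0725],"turn": [85,0,0]}])

```text
time: 10.5
tool_pos: [0.5477, 0.196, 0.1114]
tool_rot: [1.951, 1.568, -2.983]
contact_force: [0.4, 0.0, 0.2]
opening: 0.0136
```

Run:
```python
from h import *
A=down(np.radians(56.2))
print(np.degrees(zang()),delta([.5483,.1962,.075],A))
```

```text
77.31753886594512 (array([36.4, -0.6,  0.4]), array([21.12, -0.09, -0.15]))
```

move_arm(deltas=[{"dp": [0,0,0],"turn": [8,0,0]},{"dp": [0,0,0],"turn": [16,0,0]},{"dp": [0.01,-0.0005,0],"turn": [21,0,0]},{"dp": [0.03,-0.0005,0],"turn": [21,0,0]},{"dp": [0.0365,-0.0005,0],"turn": [21,0,0]},{"dp": [0.0365,-0.0005,0],"turn": [21,0,0]},{"dp": [0.0365,-0.0005,0],"turn": [21,0,0]}])

```text
time: 11.2
tool_pos: [0.5492, 0.196, 0.0762]
tool_rot: [2.328, 1.57, -2.966]
contact_force: [-0.5, -0.1, -0.9]
opening: 0.0138
```

Run:
```python
from h import *
A=down(np.radians(56.2))
P,d,ci=snap('wrist','w8')
p,R,o=pose(); print(p.round(4),np.degrees(zang()),delta([.5483,.1962,.058],A),o['contact_force'])
cv2.imwrite('pics/w8c.png',cv2.resize(P[100:260,170:370,::-1],None,fx=4,fy=4,interpolation=cv2.INTER_CUBIC))
```

```text
[0.5495 0.196  0.0767] 56.66794543176357 (array([18.7,  1.2, -0.5]), array([0.47, 0.02, 0.02])) [ 1.26208767  0.3508089  -0.2777124 ]
```

View pics/w8c.png

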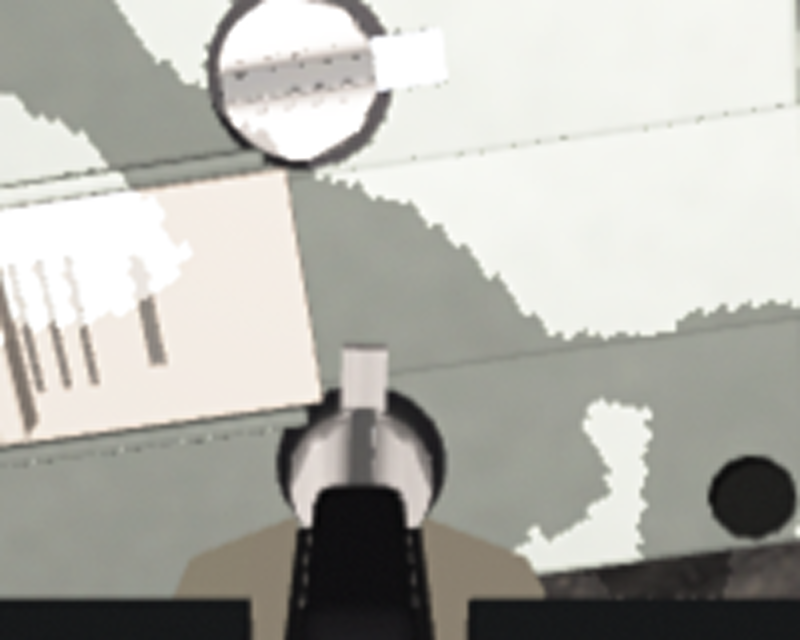

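Slot (crop 363,450) lines up with the grip (360,500), and the left tongue (410,58) is clear. Inserting.

move_arm(deltas=[{"dp": [0.005,0.001,0],"turn": [0.4,0,0]},{"dp": [0.01,0.001,0],"turn": [0.4,0,0]},{"dp": [0.014,0.001,0],"turn": [0.4,0,0]},{"dp": [0.018,0.001,0],"turn": [0.4,0,0]},{"dp": [0.018,0.001,0],"turn": [0.4,0,0]},{"dp": [0.018,0.001,0],"turn": [0.4,0,0]}])

```text
time: 11.85
tool_pos: [0.5484, 0.1964, 0.0581]
tool_rot: [2.813, 1.571, -2.488]
contact_force: [0.0, 0.3, 0.1]
opening: 0.0138
```

Run:
```python
from h import *
p,R,o=pose(); print(p.round(4),np.degrees(zang()),o['contact_force'],o['torque'],o['qpos'][5])
```

```text
[0.5484 0.1964 0.0581] 56.257436346466704 [0.02092298 0.25980098 0.088256  ] [ 0.07384965 -0.10836879  0.00065956] -0.7693164235532396
```

In the slot, no contact load. Turning clockwise.

move_arm(deltas=[{"dp": [0,0,0],"turn": [8,0,0]},{"dp": [0,0,0],"turn": [16,0,0]},{"dp": [0,0,0],"turn": [24,0,0]},{"dp": [0,0,0],"turn": [32,0,0]},{"dp": [0,0,0],"turn": [40,0,0]},{"dp": [0,0,0],"turn": [48,0,0]},{"dp": [0,0,0],"turn": [56,0,0]},{"dp": [0,0,0],"turn": [64,0,0]},{"dp": [0,0,0],"turn": [72,0,0]},{"dp": [0,0,0],"turn": [80,0,0]}])

```text
time: 12.85
tool_pos: [0.5489, 0.1965, 0.0587]
tool_rot: [0.488, 1.57, 0.068]
contact_force: [0.7, 0.4, 0.5]
opening: 0.0138
```

Run:
```python
from h import *
p,R,o=pose(); print(p.round(4),np.degrees(zang()),o['contact_force'],o['torque'],o['qpos'][5])
```

```text
[0.5489 0.1965 0.0587] -24.05980877718227 [0.68490114 0.35778158 0.48708172] [-0.02026005 -0.11937092  0.10442995] 0.6325363555337915
```

move_arm(deltas=[{"dp": [0,0,0],"turn": [6,0,0]},{"dp": [0,0,0],"turn": [12,0,0]},{"dp": [0,0,0],"turn": [16,0,0]},{"dp": [0,0,0],"turn": [16,0,0]}])

```text
time: 13.25
tool_pos: [0.5489, 0.1965, 0.0587]
tool_rot: [0.722, 1.57, 0.028]
contact_force: [1.0, -0.6, 2.0]
opening: 0.0138
```

Run:
```python
from h import *
p,R,o=pose(); print(p.round(4),np.degrees(zang()),o['contact_force'],o['torque'],o['qpos'][5])
```

```text
[0.5489 0.1965 0.0587] -39.76543036269756 [ 0.96188125 -0.64843735  1.967109  ] [-0.05684396 -0.1071276   0.06385281] 0.9066384364796823
```

move_arm(deltas=[{"dp": [0,0,0],"turn": [4,0,0]},{"dp": [0,0,0],"turn": [6,0,0]},{"dp": [0,0,0],"turn": [6,0,0]}])

```text
time: 13.55
tool_pos: [0.5489, 0.1965, 0.0587]
tool_rot: [0.766, 1.57, -0.031]
contact_force: [1.0, -0.9, 1.5]
opening: 0.014
```

Run:
```python
from h import *
p,R,o=pose(); print(p.round(4),np.degrees(zang()),o['contact_force'],o['torque'],o['qpos'][5])
```

```text
[0.5489 0.1965 0.0587] -45.63149853548005 [ 0.9740501  -0.89205597  1.49492784] [-0.10492627 -0.12152914  0.15808217] 1.0091412468325975
```

Torque is up to 0.16 N m, so this one is at its stop too. Relax, lift and look.

move_arm(deltas=[{"dp": [0,0,0],"turn": [-6,0,0]},{"dp": [0,0,0],"turn": [-10,0,0]},{"dp": [0,0,0],"turn": [-10,0,0]},{"dp": [-0.008,0,0],"turn": [-10,0,0]},{"dp": [-0.02,0,0],"turn": [-10,0,0]},{"dp": [-0.055,0,0],"turn": [-10,0,0]},{"dp": [-0.055,0,0],"turn": [-10,0,0]},{"dp": [-0.055,0,0],"turn": [-10,0,0]}])

```text
time: 14.35
tool_pos: [0.5489, 0.1966, 0.1147]
tool_rot: [0.824, 1.568, 0.2]
contact_force: [0.7, 0.1, -0.5]
opening: 0.0136
```

Run:
```python
from h import *
p,R,o=pose(); print(p.round(4),np.degrees(zang()),o['contact_force'],o['torque'],o['opening'],o['qpos'][5])
P,d,ci=snap('wrist','w9')
cv2.imwrite('pics/w9c.png',cv2.resize(P[60:260,160:420,::-1],None,fx=3,fy=3,interpolation=cv2.INTER_CUBIC))
# rib push poses
th=np.radians(-25.4); ex=np.array([np.cos(th),np.sin(th)]); ey=np.array([-np.sin(th),np.cos(th)])
O=(np.array([.4834,.2270])+np.array([.5483,.1962]))/2-.01*ey; print('O',O,'ribface',O-.0515*ey)
A=down(np.radians(64.6))
for y in (-.066,-.0515,-.010,-.0065): print(y,O+y*ey)
print(delta([*(O-.066*ey),.112],A))
```

```text
[0.5489 0.1966 0.1147] -35.76163141116911 [ 0.70460349  0.13038168 -0.50840338] [0.00406464 0.00322296 0.02603996] 0.013565287409493932 0.8367637071096226
O [0.51156065 0.20256665] ribface [0.48947049 0.15604488]
-0.066 [0.48325093 0.14294652]
-0.0515 [0.48947049 0.15604488]
-0.01 [0.5072713  0.19353329]
-0.0065 [0.50877257 0.19669497]
(array([  1.6, -81.4, -21.4]), array([-1.0036e+02,  2.0000e-02,  0.0000e+00]))
```

View pics/w9c.png

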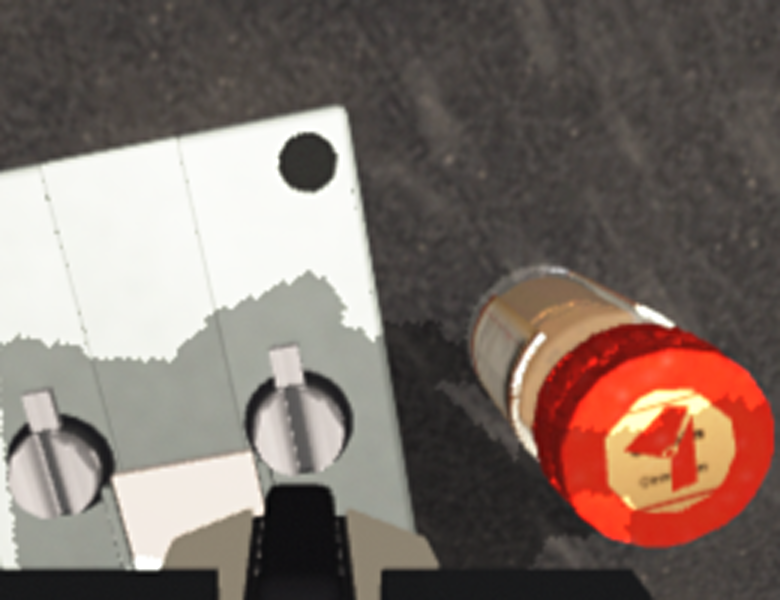

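Both tongues (crop 40,410 and 288,365) point along +y, clear of the cover's front edge. I'll go behind the rib with the blade flat towards it.

move_arm(deltas=[{"dp": [0,-0.01,-0.002],"turn": [-8.5,0,0]},{"dp": [0,-0.02,-0.005],"turn": [-17,0,0]},{"dp": [0,-0.03,-0.008],"turn": [-25.5,0,0]},{"dp": [0,-0.04,-0.01],"turn": [-34,0,0]},{"dp": [0,-0.05,-0.013],"turn": [-42.5,0,0]},{"dp": [0,-0.06,-0.016],"turn": [-51,0,0]},{"dp": [0,-0.07,-0.018],"turn": [-59.5,0,0]},{"dp": [0,-0.081,-0.021],"turn": [-68,0,0]},{"dp": [0,-0.081,-0.021],"turn": [-76.5,0,0]},{"dp": [0,-0.081,-0.021],"turn": [-85,0,0]}])

```text
time: 15.4
tool_pos: [0.4831, 0.1427, 0.1124]
tool_rot: [2.435, 1.568, -2.983]
contact_force: [-0.2, -0.2, 0.2]
opening: 0.0139
```

move_arm(deltas=[{"dp": [0,0,0],"turn": [-8,0,0]},{"dp": [0,0,0],"turn": [-15.5,0,0]},{"dp": [0,0,0],"turn": [-15.5,0,0]},{"dp": [0,0,0],"turn": [-15.5,0,0]}])

```text
time: 15.8
tool_pos: [0.4836, 0.1429, 0.1126]
tool_rot: [2.189, 1.569, -2.968]
contact_force: [0.8, -0.2, -0.3]
opening: 0.0133
```

Run:
```python
from h import *
th=np.radians(-25.4); ey=np.array([-np.sin(th),np.cos(th)]);O=np.array([0.51156,0.20257]);A=down(np.radians(64.6))
P,d,ci=snap('wrist','w10')
p,R,o=pose(); print(p.round(4),np.degrees(zang()))
print(delta([*(O-.066*ey),.058],A))
cv2.imwrite('pics/w10c.png',cv2.resize(P[80:280,160:420,::-1],None,fx=3,fy=3,interpolation=cv2.INTER_CUBIC))
```

```text
[0.4837 0.143  0.1128] 64.57199743284099
(array([54.8,  0.4, -0.2]), array([-0.03, -0.04, -0.05]))
```

View pics/w10c.png

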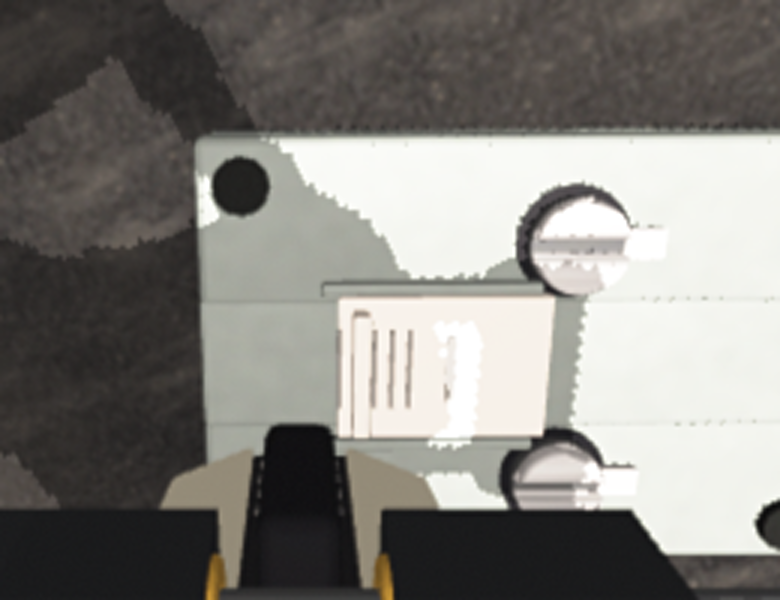

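The rib is at crop (360,375), the grip is left of it at (300,440) with free space, and the cover is still shut. Descend, then push along tool +z.

move_arm(deltas=[{"dp": [0.02,0,0],"turn": [0,0,0]},{"dp": [0.04,0,0],"turn": [0,0,0]},{"dp": [0.05,0,0],"turn": [0,0,0]},{"dp": [0.0545,0,0],"turn": [0,0,0]},{"dp": [0.0545,0,0],"turn": [0,0,0]},{"dp": [0.0545,0,0],"turn": [0,0,0]}])

```text
time: 16.45
tool_pos: [0.4845, 0.143, 0.0593]
tool_rot: [-1.076, 1.57, 0.054]
contact_force: [0.7, 0.8, -0.5]
opening: 0.0136
```

Run:
```python
from h import *
th=np.radians(-25.4); ey=np.array([-np.sin(th),np.cos(th)]);O=np.array([0.51156,0.20257]);A=down(np.radians(64.6))
p,R,o=pose(); print(p.round(4),np.degrees(zang()),o['contact_force'],(p[:2]-O)@ey)
print(delta([*(O-.008*ey),.058],A))
```

```text
[0.4845 0.143  0.0593] 64.73349122315351 [ 0.71929584  0.78149647 -0.47817822] -0.06536690938596515
(array([ 1.3,  1. , 57.4]), array([0.13, 0.03, 0.05]))
```

move_arm(deltas=[{"dp": [0.001,0.001,0.008],"turn": [0,0,0]},{"dp": [0.001,0.001,0.013],"turn": [0,0,0]},{"dp": [0.001,0.001,0.02],"turn": [0,0,0]},{"dp": [0.001,0.001,0.027],"turn": [0,0,0]},{"dp": [0.001,0.001,0.034],"turn": [0,0,0]},{"dp": [0.001,0.001,0.041],"turn": [0,0,0]},{"dp": [0.001,0.001,0.047],"turn": [0,0,0]},{"dp": [0.001,0.001,0.052],"turn": [0,0,0]},{"dp": [0.001,0.001,0.056],"turn": [0,0,0]},{"dp": [0.001,0.001,0.057],"turn": [0,0,0]}])

```text
time: 17.45
tool_pos: [0.5075, 0.1953, 0.0576]
tool_rot: [2.508, 1.571, -2.645]
contact_force: [-1.2, -0.5, -0.3]
opening: 0.0134
```

Run:
```python
from h import *
th=np.radians(-25.4); ey=np.array([-np.sin(th),np.cos(th)]);O=np.array([0.51156,0.20257]);A=down(np.radians(64.6))
p,R,o=pose(); print(p.round(4),np.degrees(zang()),o['contact_force'],(p[:2]-O)@ey,o['opening'])
P,d,ci=snap('wrist','w11')
cv2.imwrite('pics/w11c.png',cv2.resize(P[80:280,160:420,::-1],None,fx=3,fy=3,interpolation=cv2.INTER_CUBIC))
p,R,o=pose(); print(p.round(4),o['contact_force'],(p[:2]-O)@ey)
```

```text
[0.5075 0.1953 0.0576] 64.77405759881744 [-1.23094111 -0.49808794 -0.28984617] -0.008254113506774385 0.013432305626922257
[0.5076 0.1953 0.0576] [0.24393122 0.23780767 0.26219669] -0.008226485068565728
```

View pics/w11c.png

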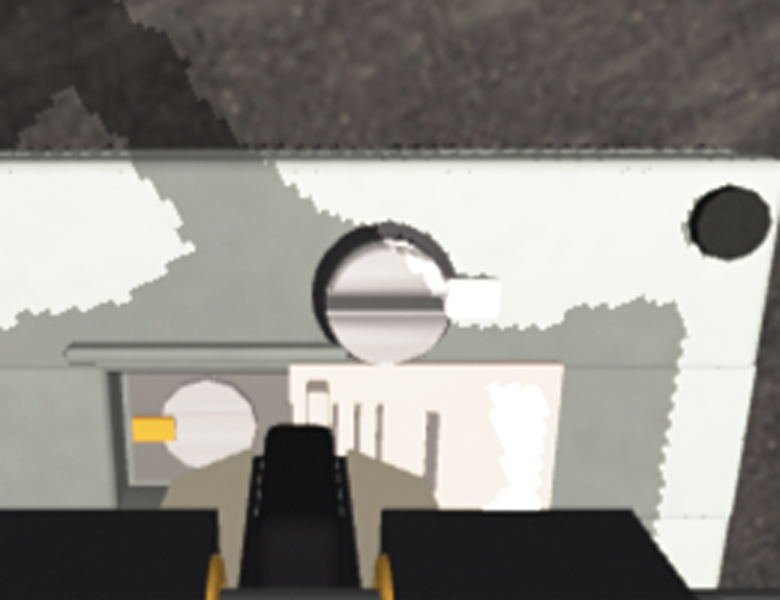

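The cover is open with the battery showing (crop 205,425). I'll nudge it to its stop, then back off and lift.

move_arm(deltas=[{"dp": [0,0,0.001],"turn": [0,0,0]},{"dp": [0,0,0.002],"turn": [0,0,0]},{"dp": [0,0,0.002],"turn": [0,0,0]}])

```text
time: 17.8
tool_pos: [0.508, 0.1961, 0.0576]
tool_rot: [2.886, 1.569, -2.267]
contact_force: [-1.7, -3.6, 0.9]
opening: 0.0139
```

move_arm(deltas=[{"dp": [0,0,-0.005],"turn": [0,0,0]},{"dp": [0,0,-0.012],"turn": [0,0,0]},{"dp": [-0.01,0,-0.015],"turn": [0,0,0]},{"dp": [-0.04,0,-0.02],"turn": [0,0,0]},{"dp": [-0.08,0,-0.03],"turn": [0,0,0]},{"dp": [-0.12,0,-0.04],"turn": [0,0,0]},{"dp": [-0.14,0,-0.04],"turn": [0,0,0]},{"dp": [-0.14,0,-0.04],"turn": [0,0,0]}])

```text
time: 18.6
tool_pos: [0.493, 0.1607, 0.2018]
tool_rot: [-0.933, 1.563, 0.196]
contact_force: [0.2, -1.0, -1.8]
opening: 0.0137
```

Run:
```python
from h import *
p,R,o=pose(); print(p.round(4),np.degrees(zang()),o['contact_force'],o['opening'])
P,d,ci=snap('wrist','w12')
A=down(.612)
for Q in [(.47,.13,.21),(0.40,.07,.2),(0.39,-0.08,0.19),(0.42,-.11,.18),(.5062,-.1693,.15)]: print(Q,delta(Q,A))
```

```text
[0.493  0.1607 0.2018] 64.72838270548478 [ 0.24287842 -1.04044474 -1.77985663] 0.013748273851467407
(0.47, 0.13, 0.21) (array([-10.6,   6.7, -37. ]), array([29.67,  0.19,  0.15]))
(0.4, 0.07, 0.2) (array([  -0.9,   44.5, -121.2]), array([29.67,  0.19,  0.15]))
(0.39, -0.08, 0.19) (array([   8.9,  -10.5, -261.1]), array([29.67,  0.19,  0.15]))
(0.42, -0.11, 0.18) (array([  19. ,  -50.4, -275.5]), array([29.67,  0.19,  0.15]))
(0.5062, -0.1693, 0.15) (array([  49.3, -153.5, -292.4]), array([29.67,  0.19,  0.15]))
```

View pics/w12.png

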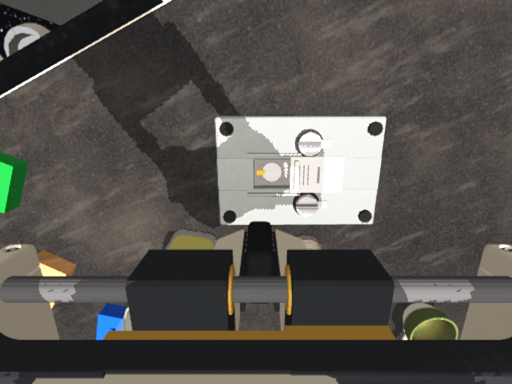

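The cover is fully open (battery at 270,172) and the nudge met the stop with about 4 N. Back to the holder by the way I came.

move_arm(deltas=[{"dp": [-0.01,0.007,-0.037],"turn": [5,0,0]},{"dp": [-0.008,0.026,-0.08],"turn": [10,0,0]},{"dp": [-0.001,0.044,-0.12],"turn": [18,0,0]},{"dp": [0,0.03,-0.157],"turn": [24,0,0]},{"dp": [0.003,0.013,-0.2],"turn": [29.7,0,0]},{"dp": [0.006,0,-0.235],"turn": [29.7,0,0]},{"dp": [0.009,-0.01,-0.261],"turn": [29.7,0,0]},{"dp": [0.019,-0.05,-0.275],"turn": [29.7,0,0]},{"dp": [0.025,-0.09,-0.281],"turn": [29.7,0,0]},{"dp": [0.03,-0.12,-0.287],"turn": [29.7,0,0]}])

```text
time: 19.65
tool_pos: [0.4781, -0.1514, 0.1659]
tool_rot: [2.0, 1.569, 2.611]
contact_force: [0.6, 0.0, 0.3]
opening: 0.0137
```

Run:
```python
from h import *
p,R,o=pose(); print(p.round(4),np.degrees(zang()),o['contact_force'],o['opening'])
A=down(.612)
for Q in [(.5062,-.1693,.13)]: print(Q,delta(Q,A))
```

```text
[ 0.4781 -0.1514  0.1659] 34.987397995745944 [0.62424177 0.04626075 0.25349502] 0.0136910016983062
(0.5062, -0.1693, 0.13) (array([ 35.8, -30.8,  12.8]), array([-0.08, -0.05, -0.1 ]))
```

move_arm(deltas=[{"dp": [0,-0.016,0.007],"turn": [0,0,0]},{"dp": [0.01,-0.0308,0.0128],"turn": [0,0,0]},{"dp": [0.036,-0.0308,0.0128],"turn": [0,0,0]},{"dp": [0.036,-0.0308,0.0128],"turn": [0,0,0]},{"dp": [0.036,-0.0308,0.0128],"turn": [0,0,0]}])

```text
time: 20.15
tool_pos: [0.5047, -0.1675, 0.1308]
tool_rot: [2.048, 1.568, 2.66]
contact_force: [0.4, -0.3, 0.5]
opening: 0.0141
```

Run:
```python
from meas import *
p,R,o=pose(); print(p.round(4),np.degrees(zang()),o['contact_force'],o['opening'])
snap('wrist','w13')
p,h,X,ci=key('w13',(180,60,340,260))
cv2.imwrite('pics/w13c.png',cv2.resize(p[...,::-1],None,fx=3,fy=3,interpolation=cv2.INTER_NEAREST))
tan=(h[...,0]>10)&(h[...,0]<25)&(h[...,1]>80)&(h[...,2]>120)
top=tan&(abs(X[...,2]-.024)<.006)
print(cv2.minAreaRect((X[top][:,:2]*1000).astype(np.float32)))
print(delta((.5064,-.1695,.033),down(.612)))
```

```text
[ 0.5047 -0.1675  0.1308] 35.0641229815149 [ 0.41217914 -0.31065424  0.5285559 ] 0.014061045944870707
((506.85369873046875, -170.10305786132812), (48.00382995605469, 64.16065979003906), 35.03425216674805)
(array([98.7, -2.1, -0.1]), array([ 0.01, -0.02, -0.05]))
```

View pics/w13c.png

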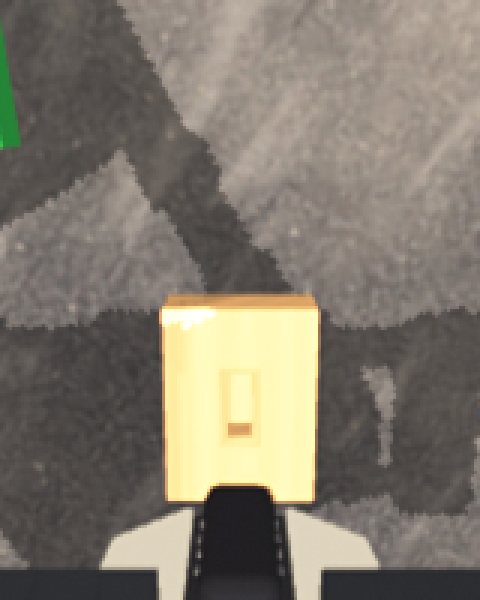

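The slot in the holder (crop 240,405) is in line with the grip (240,500). Descending in two stages.

move_arm(deltas=[{"dp": [0.03,-0.002,0],"turn": [0,0,0]},{"dp": [0.06,-0.002,0],"turn": [0,0,0]},{"dp": [0.078,-0.002,0],"turn": [0,0,0]},{"dp": [0.078,-0.002,0],"turn": [0,0,0]},{"dp": [0.078,-0.002,0],"turn": [0,0,0]}])

```text
time: 20.7
tool_pos: [0.5073, -0.1698, 0.0549]
tool_rot: [-1.103, 1.569, -0.491]
contact_force: [1.0, 0.1, -0.5]
opening: 0.0141
```

Run:
```python
from h import *
p,R,o=pose(); print(p.round(4),np.degrees(zang()),o['contact_force'])
print(delta((.5064,-.1695,.033),down(.612)))
```

```text
[ 0.5073 -0.1698  0.0549] 35.064824151036284 [ 0.96742609  0.08288    -0.47187314]
(array([21.9,  0.8, -0.6]), array([-0.  ,  0.04,  0.07]))
```

move_arm(deltas=[{"dp": [0.006,0.0005,-0.0005],"turn": [0,0,0]},{"dp": [0.012,0.0005,-0.0005],"turn": [0,0,0]},{"dp": [0.017,0.0005,-0.0005],"turn": [0,0,0]},{"dp": [0.021,0.0005,-0.0005],"turn": [0,0,0]},{"dp": [0.023,0.0005,-0.0005],"turn": [0,0,0]},{"dp": [0.023,0.0005,-0.0005],"turn": [0,0,0]}])

```text
time: 21.3
tool_pos: [0.5059, -0.1695, 0.0312]
tool_rot: [2.659, 1.571, -3.012]
contact_force: [-1.5, 1.5, 6.2]
opening: 0.0136
```

Run:
```python
from h import *
p,R,o=pose(); print(p.round(4),np.degrees(zang()),o['contact_force'])
```

```text
[ 0.5059 -0.1695  0.0312] 35.06296066689329 [-1.45620375  1.4801318   6.19375063]
```

Seated: 6 N upward at the same height as when it was picked up. Opening.

move_arm(deltas=[{"dp": [-0.0005,0,0],"turn": [0,0,0]},{"dp": [-0.0005,0,0],"turn": [0,0,0]},{"dp": [-0.0005,0,0],"turn": [0,0,0]},{"dp": [-0.0005,0,0],"turn": [0,0,0]},{"dp": [-0.0005,0,0],"turn": [0,0,0]}], hand=0.06)

```text
time: 21.8
tool_pos: [0.506, -0.1696, 0.0311]
tool_rot: [2.949, 1.571, -2.723]
contact_force: [0.3, 0.5, 0.0]
opening: 0.0488
```

move_arm(deltas=[{"dp": [0,0,0],"turn": [0,0,0]},{"dp": [-0.02,0,0],"turn": [0,0,0]},{"dp": [-0.05,0,0],"turn": [0,0,0]},{"dp": [-0.09,0,0],"turn": [0,0,0]},{"dp": [-0.13,0.01,0],"turn": [0,0,0]},{"dp": [-0.15,0.02,0],"turn": [0,0,0]},{"dp": [-0.15,0.02,0],"turn": [0,0,0]},{"dp": [-0.15,0.02,0],"turn": [0,0,0]}])

```text
time: 22.6
tool_pos: [0.4945, -0.1531, 0.1811]
tool_rot: [-1.331, 1.57, -0.719]
contact_force: [0.5, 0.0, -0.3]
opening: 0.06
```

Run:
```python
from meas import *
p,R,o=pose(); print(p.round(4),o['opening'],o['contact_force'],o['time'])
P,d,ci=snap('wrist','w14'); snap('scene','scene1'); snap('top','top1')
np_,h,X,ci=key('w14',(180,40,340,240))
tan=(h[...,0]>10)&(h[...,0]<25)&(h[...,1]>80)&(h[...,2]>120)&(abs(X[...,2]-.024)<.006)
blk=(h[...,2]<60)&(X[...,2]>.062)&(X[...,2]<.075)
for m in (tan,blk): print(cv2.minAreaRect((X[m][:,:2]*1000).astype(np.float32)),np.median(X[m][:,2]))
s=cv2.imread('pics/scene1.png');t=cv2.imread('pics/top1.png')
cv2.imwrite('pics/fin.png',np.hstack([cv2.resize(s[110:270,150:400],None,fx=1.6,fy=1.6),cv2.resize(t[130:258,145:345],None,fx=2,fy=2)]))
```

```text
[ 0.4945 -0.1531  0.1811] 0.06004384212961171 [ 0.46821878  0.01717355 -0.34959233] 22.6
((506.8898620605469, -170.10707092285156), (47.941795349121094, 64.27967834472656), 34.98161697387695) 0.024706731857697173
((506.4613342285156, -169.74362182617188), (11.116792678833008, 29.417396545410156), 34.83858108520508) 0.06649721439501725
```

View pics/fin.png

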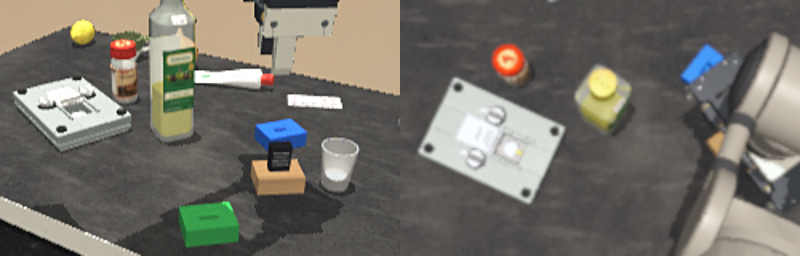

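View pics/w14.png

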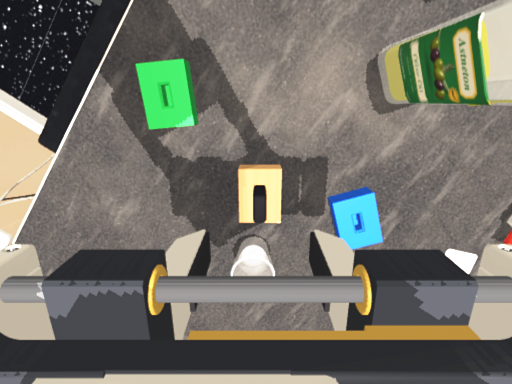

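The key stands in the light wooden holder (wrist 260,200), 0.6 mm from its centre with its top at 66.5 mm. Bottle, jar and glass are where they were, and the cover is open with both heads turned. Handing in.

```bash
python3 -c "
from cell import robot
print(robot.hand_in())"
```

```text
the job is handed in; nothing more can be done
None
```

I handed the job in after about 22.7 s of the 72 s. All the steps look done in my last checks, but the hand-in gave no verdict.

- **Fasteners:** with the key, I turned the left one anticlockwise and the right one clockwise until the torque jumped at the stop (about 0.19 and 0.16 N m). The pictures show both tongues along the scale's +y while the cover was still shut. The left slot measured 90°; I judged the right one by eye.
- **Cover:** I pushed the rib with the key's blade until it met the end stop at about 4 N. By the arm's position that is close to the full 45 mm, and the battery is visible.
- **Key:** it stands in the light wooden holder, about 0.6 mm from the holder's centre, with its top at 66.5 mm. That matches a fully seated key, and in the pictures it stands upright.
- **Bottle, jar and glass:** they look unmoved in the last views. I compared the pictures by eye and did not measure their positions again.

No check failed. The small disagreements were these:
- The first fit of the scale from its feet was off by up to 2.5 mm because two feet were only partly picked up. I used the fastener heads instead.
- Arm position readings wandered by 1–2 mm between readings.

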